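Cock the big confetti flinger

ROBOT

A 6-joint arm with a two-finger parallel gripper is mounted at the origin on the work surface. World frame = base frame: x ahead of the robot, y to its left, z up, the work surface at z = 0. Lengths are in m, angles in degrees, forces in N, time in s.
With the tool pointing down it reaches from about 0.275 to 0.85 m from the base axis. Payload 5.2 kg.
Tool frame: the origin (TCP) lies midway between the tips of the shut fingers; the grasp point (between the pads) lies manip.tcp_to_grasp behind it (manip.tcp_to_grasp is the distance from the TCP to the grasp point, in m); x points along the fingers, y is the direction in which the jaws open and shut, and the axes are right-handed (so a half turn about x gives the same grasp; the last joint's range is limited). The gripper opens to 85 mm and grips with 20 to 120 N. Pads are 22 mm wide; open, the fingers measure 114 mm over their backs; the gripper's body (76 mm by 85 mm) begins 54 mm behind the grasp point. The pads swing forward as they close: fully open they stand 13 mm farther back than shut.
Start: joints at [58.396, 14.817, 87.949, -0, 77.235, -11.62], TCP at [0.188, 0.517, 0.231] pointing down, gripper open.
Joint ranges: [-179.93, 179.93], [-52.35, 119.4], [10.71, 147.94], [-69.91, 249.91], [12.55, 155.21], [-178.61, 178.61]. Speed limits (degrees/s): [147.25, 147.25, 180, 180, 180, 180].

INTERFACE

Orientations are given as a 3x3 rotation matrix whose columns are the frame's x, y, z axes.
In Python, from workcell import sensors, eyes, manip, search_frame, masks_of, tip_of gives the robot as it stands.
- The arm moves only by the tool carry_out, never from a script. Its arguments are lists of equal length, an entry for each row: "xyz": the shift along the tool's x, y, z in units of 40 mm (1.0 is 40 mm), a list of three; "yaw": the turn about the tool's x in units of 5 degrees (1.0 is 5 degrees). A call has exactly 8 rows; each row shifts and turns the commanded pose from where the row before left it, along the tool's axes as they then stand; what a row does not reach is not made up. A row lasts 1/10 s, in which the tool goes at most 50 mm and 8.59 degrees, less where a joint would pass 70% of its speed; a pose out of reach is approached as far as the arm can. A call is refused whole if a number of a shift passes 1 or a number of a turn 1, either way. A call with a gripper value outside its range is refused whole. "fingers" is the closure in counts, from 0 (fully open) to 255 (shut), set as the call begins (left out, the last holds). The fingers move at their own pace and stop on an object; "grip_force" is the grip in N (left out, the last holds). Time passes only in rows, so rows that do not move let the fingers close, or fill a call up. It gives the time, the measured TCP pose, the force and the opening at its end, in the units of the state.
- sensors.sense(): the state, without advancing time (a new reading comes with each control period).
- eyes.capture(name): name is "scene" or "top" or "wrist"; returns a dict with "frame" (400x640x3 uint8, blue, green, red), "intrinsics" (3x3 intrinsics, pixels), "rvec" (rotation vector, rad) and "tvec" (3), from world to camera coordinates, as OpenCV has them; the wrist camera has in their place "T_tool_cam" (4x4, takes a point from camera to tool coordinates, whose origin is the TCP and whose axes are the tool frame's). Camera axes: x right, y down, z forward; pixel columns grow to the right and rows downward; lengths in m; the calibration is good to about 2 mm. A picture is of the moment at which its call begins: read the wrist's pose just before it. There is no depth.
- manip.close_job(): hands the job in, once; it reports no verdict.
Trained networks look in a picture, given as the dict that the camera call returned (one of the last four; its "shot" number tells which), for a name from the list of things; names that differ only in an ending like _2 or _b are one class to them, and where a whole thing is asked for, a point or a joint stands for the part that bears it (a point fixed in the world has none). Each returns a list of dicts, best first, with "conf" (0 to 1); they miss things now and then, are a little off and sometimes report something else, mostly with a low value. They report only what shows in the picture. A call takes as long as a camera call.
- search_frame(thing, picture): "point" ([column, row] in pixels, amid what is visible of it).
- masks_of(thing, picture): "pixels" (400x640 bool, what is visible of it) and "point" ([column, row] in pixels, amid what is visible of it).
- tip_of(thing, picture): "point" ([column, row] in pixels: a listed point, or the origin of a listed thing).
The state is a dict: "t": time; "joint_pos": joint angles; "joint_velocities": joint speeds; "effort": joint torques, N m; "position": TCP position; "tool_rot": TCP orientation; "ft_force": force on the tool from outside, world axes, zero at the start; "torque": the same for the moment, N m; "gripper_width": finger opening in m.
Only numpy, scipy, OpenCV 4.12 (cv2) and the standard library are available. Lean on these libraries where they do the work, as an engineer would, in place of code of your own. Each camera call takes 0.05 s, during which the arm holds its last target. There are 200 camera calls.

TASK

Get the bigger of the two wooden confetti flingers ready for the show: draw its sprung throwing arm back and down by the round knob until it hooks under the steel catch, then let go gently so that it stays cocked. Do not let the arm fly up, and leave the smaller flinger alone.

Things in the scene. Friction and masses are not known exactly. Their poses are not given: they have to be found in the camera images.
- flinger: The bigger flinger, fixed: plywood base 325 x 70 x 12 mm. Origin on the table under the arm's hinge axis, which is 65 mm up along y; x is the throwing direction, z up. Base from x = -265 to +60. Steel catch on the centre line at x = -196 to -217, 20 wide, 94 high, its hook towards +x; behind it to x = -254, 40 high, a brass trigger plate: a light press (1 N) fires the cocked arm. Bar 123 high.
- flinger_grip (a point): Centre of the knob on the bigger flinger's arm: wooden disc 26 mm across, 18 thick, flat faces to the flinger's +y and -y, 165 mm from the hinge axis; 182 mm high with the arm up, 65 cocked, 45 at the lowest stop. The arm is a 12 mm wide bar, with a 44 mm steel cup 98 mm from the hinge axis; past the knob a rod ends in a cross pin 205 mm out, which the catch takes. Axes turn with the arm.
- flinger_arm (a joint): Arm angle, rad: 0 = up at its stop, 45 degrees above level, leaning to the flinger's -x; grows as the arm is drawn back and down; 0.785 level, 0.90 lowest stop. Sprung towards 0 (3 N at the knob when up, 5 N when level). Near level the pin pushes the sprung catch aside (some 2 N more); at about 0.80 it snaps over the pin. Drawn to 0.83-0.89 and let go, the arm rests hooked at about 0.78.
- mini_arm (a joint): Arm angle of the smaller flinger, rad: 0 = up at its stop. Same shape at 0.62 of the size (base 200 mm long, knob 113 mm high), fixed 0.34 to 0.69 m to the left or right of the bigger one. Not to be used.

How it is judged:
By the outcome, as a careful person would: the job done as asked, in the order asked, and still so for the second after the job is handed in, with the robot touching nothing.
It also fails if it takes over 35 s, if anything falls off the work surface, if the arm or the gripper's body presses on something with over 40 N, if the wrist force passes 120 N, or if a joint passes its speed limit or range.

## Working session

There is one attempt and no reset: what is moved stays moved. The work goes in short steps, Python scripts to look and compute and a tool call to move; the robot and the scene stay as the last step left them, time stands still between calls to the robot, and variables do not carry over. Pictures are saved under pics/ and viewed, about 8 in all and at most 12, crops included, and the job is handed in when it is done.

Besides the shell and the picture viewer there is one more tool, called by a JSON object that holds its "name" and its "arguments", one argument or row to a line. carry_out: Moves the arm, as the interface text tells. Its arguments: {"type":"object","properties":{"xyz":{"type":"array","items":{"type":"array","items":{"type":"number"}}},"yaw":{"type":"array","items":{"type":"number"}},"fingers":{"type":"number"},"grip_force":{"type":"number"}},"required":["xyz","yaw"]}

```bash
mkdir -p pics; cat > h.py <<'E'
import numpy as np, cv2
from workcell import sensors, eyes, manip, search_frame, masks_of, tip_of
def P(c):
    R=cv2.Rodrigues(np.array(c["rvec"],float))[0]; return R,np.array(c["tvec"],float).ravel(),np.array(c["intrinsics"],float)
def ray(c,uv):
    R,t,K=P(c); d=R.T@np.linalg.solve(K,[uv[0],uv[1],1.]); return -R.T@t,d
def atz(c,uv,z):
    o,d=ray(c,uv); return o+d*(z-o[2])/d[2]
def proj(c,p):
    R,t,K=P(c); q=K@(R@np.array(p)+t); return q[:2]/q[2]
def tri(rays):
    A=0;b=0
    for o,d in rays:
        d=d/np.linalg.norm(d); M=np.eye(3)-np.outer(d,d); A=A+M; b=b+M@o
    return np.linalg.solve(A,b)
E
python3 - <<'E'
from h import *
print(manip.tcp_to_grasp); s=sensors.sense(); print(s)
for n in("scene","top"):
    c=eyes.capture(n); cv2.imwrite(f"pics/{n}0.png",c["frame"])
    for th in("flinger","flinger_grip","mini_arm"):
        for f in(tip_of,search_frame):
            try:
                for d in f(th,c): print(n,th,f.__name__,np.round(d["point"],1),round(d["conf"],2),np.round(atz(c,d["point"],0.182 if 'grip' in th else 0),3))
            except Exception as e: print(n,th,f.__name__,e)
E
```

```text
0.0187
{'t': 0.0, 'joint_pos': array([ 5.83965968e+01,  1.48595547e+01,  8.80093969e+01,  1.29448913e-03,
        7.72363519e+01, -1.16191467e+01]), 'joint_velocities': array([ 0.04176494,  0.05240855, -0.03353165,  0.01271141, -0.00040046,
        0.02303638]), 'effort': array([ 2.00934279e-03, -4.46017063e+01, -2.90581083e+01,  1.90208411e-04,
        1.12740335e-02, -3.34109325e-05]), 'position': array([0.18765697, 0.51644201, 0.23048371]), 'tool_rot': array([[-9.81889507e-04,  3.41765754e-01,  9.39784659e-01],
       [-1.55377797e-03,  9.39783456e-01, -3.41766940e-01],
       [-9.99998311e-01, -1.79579408e-03, -3.91735413e-04]]), 'ft_force': array([-0.07928954, -0.41032267, -0.58119406]), 'torque': array([0.05196205, 0.0008882 , 0.00465631]), 'gripper_width': 0.08552755567098236}
scene flinger call [435.8 165.8] 0.75 [ 0.72   0.309 -0.   ]
scene flinger call [428.9 133.1] 0.94 [0.64  0.393 0.   ]
scene flinger_grip call [429.7  86. ] 0.78 [0.614 0.36  0.182]
scene flinger_grip call [433.6 107.9] 0.68 [0.663 0.304 0.182]
scene mini_arm call it knows: flinger, flinger_grip
scene mini_arm call [213.7 291.4] 0.75 [ 0.549 -0.322  0.   ]
scene mini_arm call [431.2 132.9] 0.7 [0.645 0.398 0.   ]
top flinger call [202.7 182.3] 0.55 [0.727 0.325 0.   ]
top flinger call [189.7 205.3] 0.65 [0.655 0.364 0.   ]
top flinger call [178.1 193.7] 0.38 [0.694 0.401 0.   ]
top flinger_grip call [166.8 208.8] 0.65 [0.605 0.361 0.182]
top flinger_grip call [176.8 197.9] 0.79 [0.632 0.336 0.182]
top mini_arm call it knows: flinger, flinger_grip
```

View pics/scene0.png

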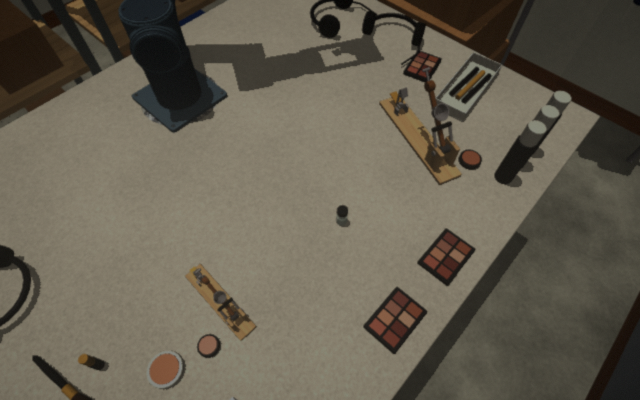

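View pics/top0.png

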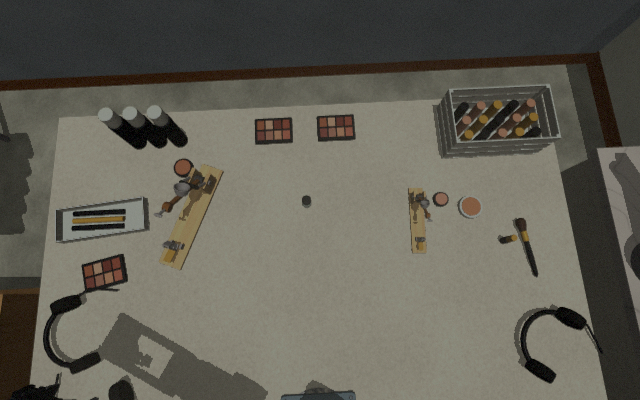

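Both pictures show the big flinger (scene: base from (385,100) to (450,178), knob ~(430,86); top: base from (172,266) to (214,167), knob ~(167,207)). The small one lies to the right, around (417,220) in the top view. I'll zoom in and triangulate.

```bash
python3 - <<'E'
from h import *
a=eyes.capture("scene"); b=eyes.capture("top")
ka=[d["point"] for d in tip_of("flinger_grip",a)][0]; kb=[d["point"] for d in tip_of("flinger_grip",b)]
print(ka,kb)
for k in kb:
    p=tri([ray(a,ka),ray(b,k)]); print(p,proj(a,p)-ka,proj(b,p)-k)
A=cv2.resize(a["frame"][60:200,370:480],None,fx=4,fy=4,interpolation=3); B=cv2.resize(b["frame"][150:290,145:235],None,fx=4,fy=4,interpolation=3)
cv2.imwrite("pics/z.png",cv2.convertScaleAbs(np.hstack([A,B]),alpha=1.6))
E
```

```text
[430.7, 88.3] [[165.6, 210.5]]
[0.60836602 0.37598517 0.1583619 ] [-1.29460545  0.44385687] [-0.9914507  -0.84221588]
```

View pics/z.png

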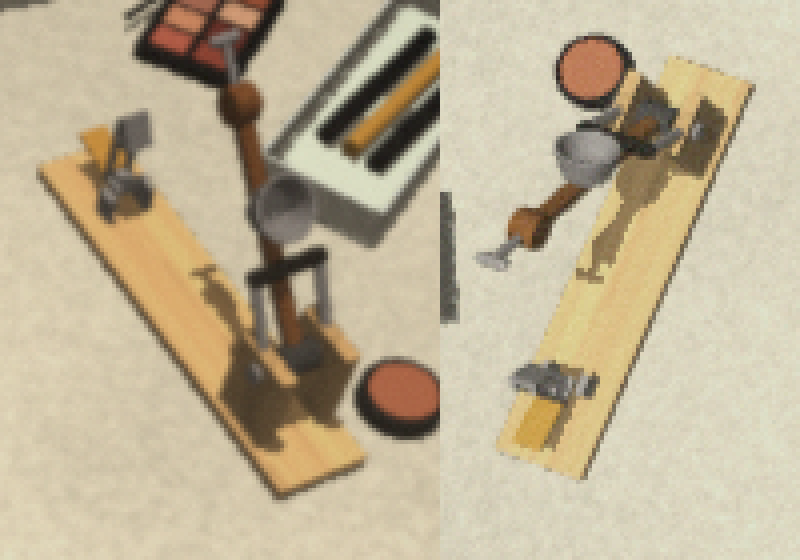

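The zoom shows the knob at scene (430,86) and top (166.5,207), plus clear base corners. The catch and brass plate are at the end nearer the robot. I'll fit the pose from these.

```bash
cat > fit.py <<'E'
from h import *
from scipy.optimize import least_squares
def W(q,p):
    c,s=np.cos(q[2]),np.sin(q[2]); return np.array([q[0]+c*p[0]-s*p[1],q[1]+s*p[0]+c*p[1],p[2]])
E
python3 - <<'E'
from fit import *
a=eyes.capture("scene"); b=eyes.capture("top")
K=[-.165*np.cos(.785),0,.182]
obs=[(a,[-.265,.035,.012],(380,102.5)),(a,[.06,-.035,.012],(439.5,182)),(a,[.06,.035,.012],(461.5,174.5)),(a,K,(430,86)),
(b,[.06,.035,.012],(203,164.2)),(b,[.06,-.035,.012],(223.8,172)),(b,[-.265,-.035,.012],(180.8,269)),(b,[-.265,.035,.012],(159.5,261)),(b,K,(166.5,207))]
obs[0]=(a,[-.265,-.035,.012],obs[0][2]) 
for alt in (0,1):
    if alt: obs[0]=(a,[-.265,.035,.012],obs[0][2])
    f=lambda q:np.concatenate([proj(c,W(q,p))-o for c,p,o in obs])
    r=least_squares(f,[.72,.31,-.4]); print(r.x,np.degrees(r.x[2]),r.cost); print(r.fun.reshape(-1,2).round(1))
q=r.x
k=W(q,K);print("knob",k,"cocked",W(q,[-.165,0,.065]))
print("tri",tri([ray(a,(430,86)),ray(b,(166.5,207))]))
p=atz(b,(417,220),0); print("mini",p)
E
```

```text
[ 0.71895986  0.31361542 -0.3992562 ] -22.87569522640646 11.172137347260774
[[-1.7 -1.8]
 [-0.5  1.1]
 [-0.3 -0.5]
 [-1.2 -0.3]
 [-0.3 -1.7]
 [-0.5 -2.2]
 [-0.9  0.3]
 [-1.4  0.1]
 [ 1.1 -0.8]]
[ 0.71714791  0.31306864 -0.34190878] -19.589930314071577 164.16883951379748
[[13.4 -7.8]
 [ 0.3  1. ]
 [-0.4 -1.8]
 [-4.2  0.2]
 [-1.4 -0.9]
 [-1.1 -2.6]
 [ 4.3  1.9]
 [ 3.3  3. ]
 [ 3.7  0.7]]
knob [0.60718496 0.3522029  0.182     ] cocked [0.5616987  0.36839083 0.065     ]
tri [0.61152641 0.36466581 0.17667709]
mini [ 0.57155433 -0.3305043   0.        ]
```

Fit is good: origin (0.719,0.314), yaw −22.9°, knob ≈ (0.61,0.357,0.182). Next I'll move above the knob, 40 mm higher on the way.

{"name": "carry_out", "arguments": {
  "xyz": [
    [-1,0,0],
    [-0.3,0,0.6],
    [0,0,0.8],
    [0,0,0.8],
    [0,0,0.8],
    [0,0,0.8],
    [0,0,0.8],
    [0,0,0.8]
  ],
  "yaw": [0,0,0,0,0,0,0,0],
  "fingers": 0,
  "grip_force": 20
}}

```text
t: 1.7
position: [0.3921, 0.4425, 0.2833]
tool_rot: [[0.0, 0.342, 0.94], [0.0, 0.94, -0.342], [-1.0, 0.0, 0.0]]
ft_force: [0.8, -0.3, 0.2]
gripper_width: 0.0853
```

{"name": "carry_out", "arguments": {
  "xyz": [
    [0,0,0.8],
    [0,0,0.8],
    [0,0,0.8],
    [0,0,0.8],
    [0,0,0.6],
    [0,0,0.3],
    [0,0,0],
    [0,0,0]
  ],
  "yaw": [0,0,0,0,0,0.3,0.3,0]
}}

```text
t: 2.5
position: [0.5443, 0.3874, 0.2832]
tool_rot: [[-0.001, 0.391, 0.92], [0.0, 0.92, -0.391], [-1.0, -0.0, -0.001]]
ft_force: [-0.1, -0.3, 0.9]
gripper_width: 0.0854
```

```bash
cat > w.py <<'E'
from fit import *
def wrist():
    s=sensors.sense(); c=eyes.capture("wrist"); T=np.eye(4); T[:3,:3]=s["tool_rot"]; T[:3,3]=s["position"]
    M=np.linalg.inv(T@np.array(c["T_tool_cam"])); c["rvec"]=cv2.Rodrigues(M[:3,:3])[0]; c["tvec"]=M[:3,3]; return s,c
E
python3 - <<'E'
from w import *
s,c=wrist(); print(s["t"],s["position"],s["tool_rot"].round(3),s["ft_force"])
for d in tip_of("flinger_grip",c): print(d["point"],d["conf"],atz(c,d["point"],.182))
for d in tip_of("flinger",c): print("fl",d["point"],d["conf"],atz(c,d["point"],0))
q=[.719,.3136,-.3993]
im=c["frame"].copy()
for p in([-.1167,0,.182],[-.1167,.009,.182],[-.1167,-.009,.182],[-.265,.035,.012],[-.265,-.035,.012],[.06,.035,.012],[.06,-.035,.012],[0,0,.065],[-.196,0,.094]):
    u=proj(c,W(q,p)); print(p,u.round(0)); cv2.circle(im,tuple(int(v) for v in u),2,(0,255,0),-1)
cv2.imwrite("pics/w1.png",cv2.convertScaleAbs(im,alpha=1.5))
E
```

```text
2.5 [0.54425399 0.3874004  0.28315092] [[-0.001  0.391  0.92 ]
 [ 0.     0.92  -0.391]
 [-1.    -0.    -0.001]] [-0.08116516 -0.27245066  0.87877544]
[318.3, 263.9] 0.6 [0.60607519 0.36029035 0.182     ]
fl [319.3, 267.5] 0.92 [0.71070584 0.31703346 0.        ]
[-0.1167, 0, 0.182] [319. 269.]
[-0.1167, 0.009, 0.182] [329. 269.]
[-0.1167, -0.009, 0.182] [310. 269.]
[-0.265, 0.035, 0.012] [344. 109.]
[-0.265, -0.035, 0.012] [294. 109.]
[0.06, 0.035, 0.012] [340. 307.]
[0.06, -0.035, 0.012] [299. 307.]
[0, 0, 0.065] [319. 296.]
[-0.196, 0, 0.094] [319. 170.]
```

View pics/w1.png

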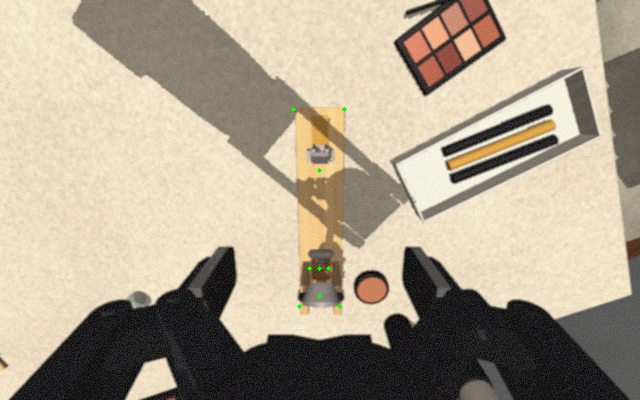

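The overlay matches: knob at (320,268) and the base edges fall on the predicted dots. I'll move over the knob and go down around it.

{"name": "carry_out", "arguments": {
  "xyz": [
    [0,0,0.6],
    [0,0,0.6],
    [0,0,0.6],
    [0,0,0],
    [0.7,0,0],
    [0.7,0,0],
    [0.6,0,0],
    [0,0,0]
  ],
  "yaw": [0,0,0,0,0,0,0,0]
}}

```text
t: 3.45
position: [0.6079, 0.3591, 0.1993]
tool_rot: [[-0.008, 0.389, 0.921], [-0.003, 0.921, -0.389], [-1.0, -0.005, -0.006]]
ft_force: [-0.8, 0.1, -0.6]
gripper_width: 0.0852
```

{"name": "carry_out", "arguments": {
  "xyz": [
    [0.5,0,0],
    [0.4,0,0],
    [0,0,0],
    [0,0,0],
    [0,0,0],
    [0,0,0],
    [0,0,0],
    [0,0,0]
  ],
  "yaw": [0,0,0,0,0,0,0,0]
}}

```text
t: 4.25
position: [0.6115, 0.3589, 0.1678]
tool_rot: [[0.001, 0.391, 0.921], [0.0, 0.921, -0.391], [-1.0, 0.0, 0.001]]
ft_force: [0.2, -0.2, -0.5]
gripper_width: 0.0855
```

```bash
python3 - <<'E'
from w import *
s,c=wrist(); a=eyes.capture("scene"); b=eyes.capture("top")
print(s["t"],s["position"],s["ft_force"])
q=[.719,.3136,-.3993]; k=W(q,[-.1167,0,.182]); print(k,s["tool_rot"].T@(k-s["position"]),proj(c,k))
g=s["position"]-s["tool_rot"][:,0]*.0187
A=cv2.resize(a["frame"][50:200,370:480],None,fx=3,fy=3,interpolation=3); cv2.imwrite("pics/g.png",cv2.convertScaleAbs(np.hstack([A,cv2.resize(c["frame"][100:400,:][:, 120:520],None,fx=1.1,fy=1.5)]),alpha=1.6))
E
```

```text
4.25 [0.61153478 0.35893144 0.16784836] [ 0.24328217 -0.22959285 -0.52439117]
[0.6114804  0.35896987 0.182     ] [-1.41516579e-02  2.11481170e-05 -5.78035035e-05] [319.15425359 263.60643537]
```

View pics/g.png

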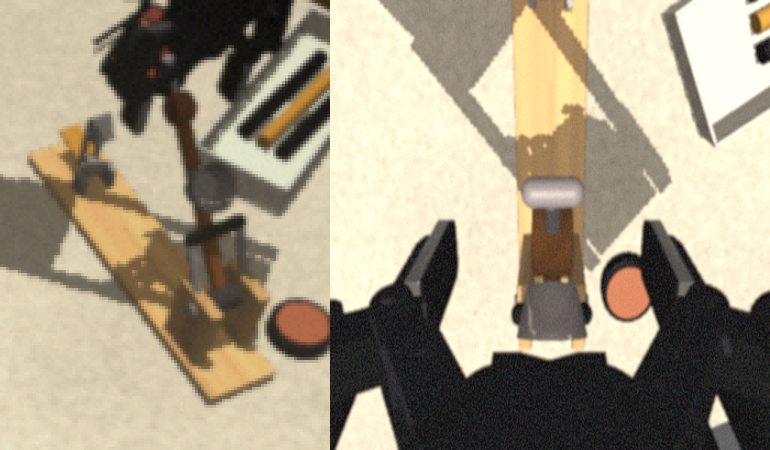

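Knob sits centred between the pads to about 1.7 mm (it is a little to tool +y). I'll correct that, lower 4 mm and close gently.

{"name": "carry_out", "arguments": {
  "xyz": [
    [0.1,0.04,0],
    [0,0,0],
    [0,0,0],
    [0,0,0],
    [0,0,0],
    [0,0,0],
    [0,0,0],
    [0,0,0]
  ],
  "yaw": [0,0,0,0,0,0,0,0]
}}

```text
t: 5.2
position: [0.612, 0.3604, 0.1633]
tool_rot: [[0.0, 0.39, 0.921], [0.0, 0.921, -0.39], [-1.0, 0.0, 0.0]]
ft_force: [0.3, -0.5, 0.5]
gripper_width: 0.0856
```

{"name": "carry_out", "arguments": {
  "xyz": [
    [0,0,0],
    [0,0,0],
    [0,0,0],
    [0,0,0],
    [0,0,0],
    [0,0,0],
    [0,0,0],
    [0,0,0]
  ],
  "yaw": [0,0,0,0,0,0,0,0],
  "fingers": 255,
  "grip_force": 30
}}

```text
t: 6.0
position: [0.612, 0.3603, 0.1634]
tool_rot: [[0.0, 0.39, 0.921], [-0.0, 0.921, -0.39], [-1.0, -0.0, 0.0]]
ft_force: [-0.8, -0.5, 1.4]
gripper_width: 0.0176
```

{"name": "carry_out", "arguments": {
  "xyz": [
    [0,0,0],
    [0,0,0],
    [0,0,0],
    [0,0,0],
    [0,0,0],
    [0,0,0],
    [0,0,0],
    [0,0,0]
  ],
  "yaw": [0,0,0,0,0,0,0,0]
}}

```text
t: 6.8
position: [0.612, 0.3604, 0.1634]
tool_rot: [[0.0, 0.391, 0.921], [-0.0, 0.921, -0.391], [-1.0, -0.0, 0.0]]
ft_force: [-2.5, -1.7, 2.3]
gripper_width: 0.0176
```

Gripped (17.6 mm). Now I'll follow the knob's arc down, θ 0 → 0.64.

{"name": "carry_out", "arguments": {
  "xyz": [
    [0.12,0,-0.115],
    [0.124,0,-0.11],
    [0.127,0,-0.104],
    [0.132,0,-0.099],
    [0.136,0,-0.094],
    [0.139,0,-0.088],
    [0.143,0,-0.083],
    [0.146,0,-0.077]
  ],
  "yaw": [0,0,0,0,0,0,0,0]
}}

```text
t: 7.6
position: [0.5838, 0.3722, 0.1219]
tool_rot: [[0.002, 0.39, 0.921], [-0.0, 0.921, -0.39], [-1.0, 0.0, 0.002]]
ft_force: [-2.7, -3.0, 7.2]
gripper_width: 0.0177
```

{"name": "carry_out", "arguments": {
  "xyz": [
    [0.149,0,-0.071],
    [0.151,0,-0.065],
    [0.154,0,-0.059],
    [0.156,0,-0.052],
    [0.158,0,-0.047],
    [0.16,0,-0.04],
    [0.162,0,-0.033],
    [0.163,0,-0.027]
  ],
  "yaw": [0,0,0,0,0,0,0,0]
}}

```text
t: 8.4
position: [0.5687, 0.3785, 0.0712]
tool_rot: [[0.0, 0.39, 0.921], [-0.0, 0.921, -0.39], [-1.0, -0.0, 0.0]]
ft_force: [-3.7, -2.0, 8.3]
gripper_width: 0.0175
```

```bash
python3 - <<'E'
from w import *
s,c=wrist(); a=eyes.capture("scene")
print(s["t"],s["position"],s["ft_force"],s["gripper_width"])
A=cv2.resize(a["frame"][50:200,370:480],None,fx=3,fy=3,interpolation=3); cv2.imwrite("pics/m.png",cv2.convertScaleAbs(np.hstack([A,cv2.resize(c["frame"][100:400,:][:, 120:520],None,fx=1.1,fy=1.5)]),alpha=1.6))
E
```

```text
8.4 [0.56871776 0.37850213 0.07122167] [-3.65343806 -1.99734253  8.32970775] 0.017453596543775367
```

View pics/m.png

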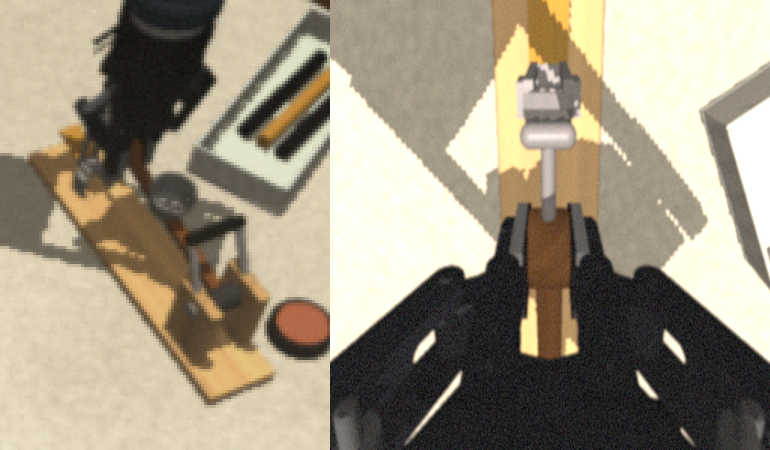

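The wrist view shows the knob held square between the pads, with the cross pin just in front of and above the catch (image ~(548,135)). Continuing down to θ ≈ 0.86.

{"name": "carry_out", "arguments": {
  "xyz": [
    [0.122,0,-0.016],
    [0.123,0,-0.012],
    [0.123,0,-0.009],
    [0.124,0,-0.005],
    [0.124,0,0],
    [0.103,0,0.002],
    [0.103,0,0.005],
    [0.082,0,0.005]
  ],
  "yaw": [0,0,0,0,0,0,0,0]
}}

```text
t: 9.3
position: [0.5674, 0.379, 0.0348]
tool_rot: [[-0.0, 0.39, 0.921], [-0.0, 0.921, -0.39], [-1.0, -0.0, -0.0]]
ft_force: [-3.5, -3.0, 6.5]
gripper_width: 0.0177
```

{"name": "carry_out", "arguments": {
  "xyz": [
    [0,0,0],
    [0,0,0],
    [0,0,0],
    [0,0,0],
    [0,0,0],
    [0,0,0],
    [0,0,0],
    [0,0,0]
  ],
  "yaw": [0,0,0,0,0,0,0,0]
}}

```text
t: 10.1
position: [0.5674, 0.379, 0.0349]
tool_rot: [[-0.001, 0.39, 0.921], [-0.0, 0.921, -0.39], [-1.0, -0.0, -0.0]]
ft_force: [-3.9, -1.8, 5.9]
gripper_width: 0.0173
```

```bash
python3 - <<'E'
from w import *
s,c=wrist(); a=eyes.capture("scene")
print(s["t"],s["position"],s["ft_force"],s["gripper_width"])
A=cv2.resize(a["frame"][50:200,370:480],None,fx=3,fy=3,interpolation=3); cv2.imwrite("pics/m2.png",cv2.convertScaleAbs(np.hstack([A,cv2.resize(c["frame"][100:400,:][:, 120:520],None,fx=1.1,fy=1.5)]),alpha=1.6))
E
```

```text
10.1 [0.56740479 0.37903537 0.03487334] [-3.90631506 -1.8003548   5.91299344] 0.01727492646598884
```

View pics/m2.png

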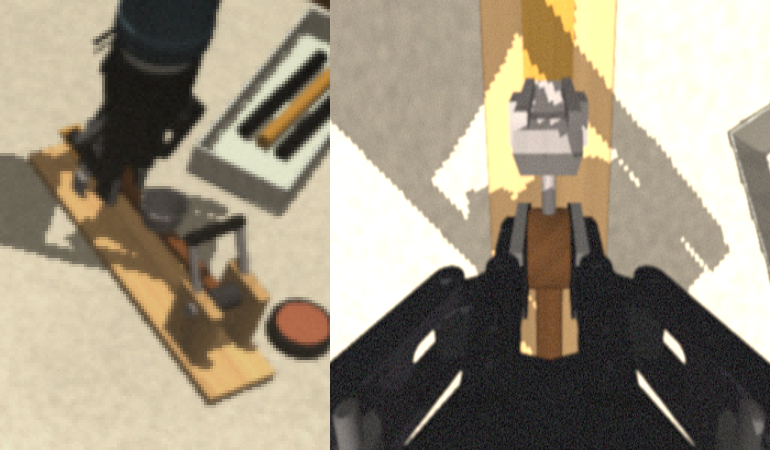

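The cross pin has gone under the hook (now covered by the catch at ~(548,160)). Easing up slowly; the lift force should vanish when the hook takes the load.

{"name": "carry_out", "arguments": {
  "xyz": [
    [-0.05,0,0],
    [-0.05,0,0],
    [-0.05,0,0],
    [-0.05,0,0],
    [-0.04,0,0],
    [0,0,0],
    [0,0,0],
    [0,0,0]
  ],
  "yaw": [0,0,0,0,0,0,0,0]
}}

```text
t: 11.0
position: [0.5673, 0.3791, 0.0437]
tool_rot: [[-0.001, 0.39, 0.921], [-0.0, 0.921, -0.39], [-1.0, -0.001, -0.001]]
ft_force: [-4.8, -0.4, 3.1]
gripper_width: 0.0174
```

{"name": "carry_out", "arguments": {
  "xyz": [
    [-0.02,0,0],
    [-0.02,0,0],
    [-0.02,0,0],
    [0,0,0],
    [0,0,0],
    [0,0,0],
    [0,0,0],
    [0,0,0]
  ],
  "yaw": [0,0,0,0,0,0,0,0]
}}

```text
t: 11.8
position: [0.5674, 0.3789, 0.0455]
tool_rot: [[-0.002, 0.391, 0.921], [-0.0, 0.921, -0.391], [-1.0, -0.001, -0.001]]
ft_force: [-6.1, 0.8, -7.5]
gripper_width: 0.0172
```

Force flipped to −7.5 N: the hook now holds the arm. I'll relax the preload, then open half way.

{"name": "carry_out", "arguments": {
  "xyz": [
    [0.03,0,-0.02],
    [0,0,0],
    [0,0,0],
    [0,0,0],
    [0,0,0],
    [0,0,0],
    [0,0,0],
    [0,0,0]
  ],
  "yaw": [0,0,0,0,0,0,0,0]
}}

```text
t: 12.6
position: [0.5674, 0.3791, 0.0454]
tool_rot: [[0.0, 0.391, 0.921], [-0.0, 0.921, -0.391], [-1.0, -0.0, 0.0]]
ft_force: [-3.7, -1.7, -2.3]
gripper_width: 0.0174
```

{"name": "carry_out", "arguments": {
  "xyz": [
    [0,0,0],
    [0,0,0],
    [0,0,0],
    [0,0,0],
    [0,0,0],
    [0,0,0],
    [0,0,0],
    [0,0,0]
  ],
  "yaw": [0,0,0,0,0,0,0,0],
  "fingers": 130
}}

```text
t: 13.4
position: [0.5673, 0.3793, 0.0451]
tool_rot: [[-0.0, 0.39, 0.921], [-0.0, 0.921, -0.39], [-1.0, -0.0, 0.0]]
ft_force: [0.7, 0.5, -0.3]
gripper_width: 0.0415
```

```bash
python3 - <<'E'
from w import *
s,c=wrist()
print(s["t"],s["position"],s["ft_force"],s["gripper_width"])
cv2.imwrite("pics/m3.png",cv2.convertScaleAbs(c["frame"][100:400,120:520],alpha=1.6))
E
```

```text
13.4 [0.56728122 0.37931385 0.04508577] [ 0.70063243  0.48698046 -0.26542665] 0.0415283981649441
```

View pics/m3.png

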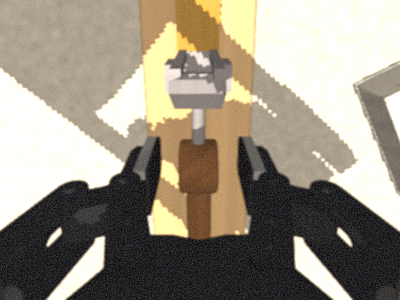

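The fingers are clear of the knob on both sides and the pin is under the catch at (198,95). Withdrawing straight up.

{"name": "carry_out", "arguments": {
  "xyz": [
    [-0.2,0,0],
    [-0.4,0,0],
    [-0.6,0,0],
    [-0.8,0,0],
    [-0.8,0,0],
    [-0.8,0,0],
    [-0.8,0,0],
    [-0.6,0,0]
  ],
  "yaw": [0,0,0,0,0,0,0,0]
}}

```text
t: 14.25
position: [0.5677, 0.3796, 0.2486]
tool_rot: [[0.003, 0.39, 0.921], [0.001, 0.921, -0.39], [-1.0, 0.002, 0.002]]
ft_force: [0.7, 0.2, 0.7]
gripper_width: 0.0421
```

{"name": "carry_out", "arguments": {
  "xyz": [
    [0,0,-0.6],
    [0,0,-0.8],
    [0,0,-0.8],
    [0,0,-0.8],
    [0,0,-0.6],
    [0,0,-0.3],
    [0,0,0],
    [0,0,0]
  ],
  "yaw": [0,0,0,0,0,0,0,0]
}}

```text
t: 15.05
position: [0.4245, 0.4401, 0.2455]
tool_rot: [[0.001, 0.39, 0.921], [0.0, 0.921, -0.39], [-1.0, 0.0, 0.001]]
ft_force: [1.0, 0.1, -0.7]
gripper_width: 0.0419
```

```bash
python3 - <<'E'
from w import *
s=sensors.sense(); a=eyes.capture("scene"); b=eyes.capture("top")
print(s["t"],s["position"],s["ft_force"],s["gripper_width"])
q=[.719,.3136,-.3993]
for c in(a,b):
    print("pred cocked",proj(c,W(q,[-.165,0,.065])),[(d["point"],d["conf"]) for d in tip_of("flinger_grip",c)])
A=cv2.resize(a["frame"][60:200,370:480],None,fx=3,fy=3,interpolation=3); B=cv2.resize(b["frame"][150:290,145:235],None,fx=3,fy=3,interpolation=3)
cv2.imwrite("pics/f.png",cv2.convertScaleAbs(np.hstack([A,B]),alpha=1.6))
E
```

```text
15.05 [0.42445931 0.44007449 0.24549573] [ 1.00627783  0.06605689 -0.65212832] 0.04189961262080175
pred cocked [409.37775229 106.74343768] [([410.3, 108.2], 0.78)]
pred cocked [176.55258836 230.67868915] [([175.8, 232.0], 0.71)]
```

View pics/f.png

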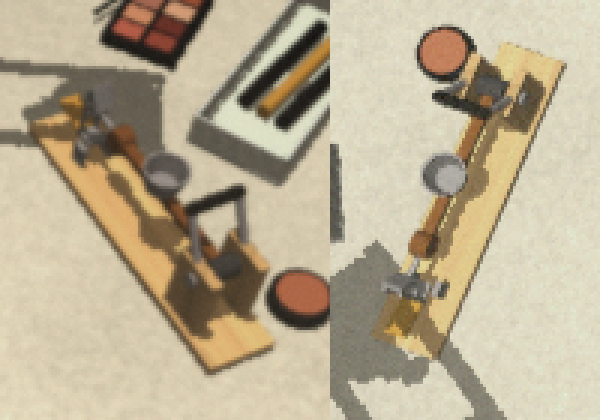

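Both views show the arm level and hooked, with the knob at its predicted cocked position. Handing in.

```bash
python3 -c "
from h import *
print(manip.close_job())"
```

```text
the job is handed in; nothing more can be done
None
```

The bigger flinger is cocked, and I handed the job in at about 15 s of the 35 s allowed. I gripped the knob on its flat faces and drew it down along its arc to about 0.86 rad. I eased it back up until the hook took the load, where the tool's vertical force went from +6 N to −7.5 N. Then I relaxed, opened the fingers and withdrew.

Last checks:
- **Arm position:** after release, both outside cameras show the arm level with its pin in the catch. The knob is within 2 pixels of where a cocked arm should put it.
- **Robot clear:** the gripper is about 0.15 m from the flinger, and the force reading is near zero.
- **Smaller flinger:** I never went near it, but I did not re-measure it at the end.

No check failed or disagreed with another. The hand-in gave no verdict.

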